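# Sweep the loose lenses through the gate into the slot

### The job

Two loose round lenses lie on the white sorting board. With your fingertips push them along the board, one after the other, through the gap in the metal fence until both lie flat in the slot, completely past the fence. Push them only: do not pick them up or press hard on them, and leave the bundle of temple arms on the board and the other things round it where they are.

Things in the scene. Friction and masses are not known exactly. Their poses are not given: they have to be found in the camera images.
- sorter: Fixed flat white board, 4 mm thick (top at z = 0.004). Origin: underside, mid-gate, at the outer face of the fence. x points through the gate into the slot, y along the fence, z up. Sweeping area without rims: x -210 to 0, y -120 to +120 mm. Lenses and bundle start on it at three places: some 75 mm to either side of the middle line, and near it about 175 mm from the fence; which where varies.
- gate (a point): Middle of the gate on the board's top, at the outer face of the fence; axes as the board's. The dark metal fence is 6 mm thick (x 0 to 6) and stands 14 mm above the board's top; the gate in it is 52 mm wide (y -26 to +26). Two lead-in wings of the same height spread from its sides at 45 degrees out to x = -20, y = +-47 mm.
- slot_end (a point): Middle of the slot's end stop, on its floor, 110 mm past the gate point along x. The slot is level with the board's top, open above, 52 mm wide between walls 6 mm thick and 14 mm high: room for two lenses one behind the other and 22 mm to spare. Farther on, at the robot's left (world y > 0.02), stand stacked trays with spectacles on top, up to z = 0.23: pass above them.
- lens_1: Loose dark round lens blank, 44 mm diameter, rim 8 mm high, flat below, top slightly domed to 11 mm, about 20 g, lying flat on the sweeping area. Origin: centre of its underside.
- lens_2: The other lens, the same as lens_1.
- bundle: Loose bundle of black and yellow temple arms, 52 x 29 x 16 mm, lying on the sweeping area, to be left where it is. Origin: centre of its underside, x along its 52 mm length.
- glue_bottle: Small glue bottle, 35 mm across, 98 mm tall, standing on the table beside the board; to be left alone. Origin: centre of its underside.
- specs_1: Black spectacles, 145 mm wide, on the table; to be left alone. Origin: centre of their underside.
There are look-alikes about, which are no part of the job. What is shaped like the lens_2 but turquoise is not meant.

How it is judged:
By the outcome, as a careful person would: the job done as asked, in the order asked, and still so for the second after the job is handed in, with the robot touching nothing.
It also fails if it takes over 66 s, if anything falls off the work surface, if the arm or the gripper's body presses on something with over 40 N, if the wrist force passes 120 N, or if a joint passes its speed limit or range.

### The arm

A 7-joint arm with a two-finger parallel gripper is mounted at the origin on a cart in front of the work surface, level with it; the furniture and walls round the work are solid. World frame = base frame: x ahead of the robot, y to its left, z up, the work surface at z = 0. Lengths are in m, angles in rad, forces in N, time in s.
With the tool pointing down it reaches from about 0.425 to 0.95 m from the base axis. Payload 16.7 kg.
Tool frame: the origin (TCP) lies at the centre of the arm's flange, where the gripper is bolted on; the fingertips stand r.tip_reach ahead of it and the grasp point (between the pads) lies 180 mm ahead of it (r.tip_reach is the distance from the TCP to the fingertips, in m); x points along the fingers, y is the direction in which the jaws open and shut, and the axes are right-handed (so a half turn about x gives the same grasp; the last joint's range is limited). The gripper opens to 94 mm and grips with 3 to 60 N. Pads are 16 mm wide; open, the fingers measure 119 mm over their backs; the gripper's body (75 mm by 177 mm) begins 78 mm behind the grasp point.
Start: joints at [1.067, 0.426, 0.074, 1.606, -0.034, 1.111, -0.067], TCP at [0.234, -0.633, 0.405] pointing down, gripper open.
Joint ranges: [-2.85, 2.85], [-0.5, 2.14], [-1.23, 1.37], [0.21, 2.46], [-1.02, 4.16], [0.16, 2.05], [-2.73, 2.73]. Speed limits (rad/s): [1.89, 1.89, 2.39, 2.39, 3.01, 3.01, 3.01].

### API

Orientations are given as a unit quaternion [x, y, z, w].
In Python, from station import r gives the robot as it stands.
- The arm moves only by the tool jog_arm, never from a script. Its argument "series" is a list that holds one entry, the list of rows, each a list of 7 numbers: the shift along the world's x, y, z in cm, then the turn, a rotation vector about the world's x, y, z in rad, then the opening, from 0 (shut) to 1 (fully open). A call has 1 to 5 rows; each row is the pose to reach, as a shift and turn from the pose commanded when the call began; what a row does not reach only later rows make up. A row lasts 1/10 s, in which the tool goes at most 50 mm and 8.59 degrees, less where a joint would pass 70% of its speed; a pose out of reach is approached as far as the arm can. A call with a gripper value outside its range is refused whole. The fingers move at their own pace and stop on an object; the grip force is fixed at half the most. Time passes only in rows, so rows that repeat a pose let the fingers close. It gives the time, the measured TCP pose, the force and the opening at its end, in the units of the state.
- r.get_state(): the state, without advancing time (a new reading comes with each control period).
- r.read_camera(name): name is "scene" or "top" or "wrist"; returns a dict with "img" (480x640x3 uint8, red, green, blue), "K" (3x3 intrinsics, pixels), "position" and "rotation" of the camera in the world; the wrist camera has in their place "hand_eye" (4x4, takes a point from camera to tool coordinates, whose origin is the TCP and whose axes are the tool frame's). Camera axes: x right, y up, looking along -z (the intrinsics and any distortion apply to the point x, -y, -z); pixel columns grow to the right and rows downward; lengths in m; the calibration is good to about 2 mm. A picture is of the moment at which its call begins: read the wrist's pose just before it. There is no depth.
- r.close_job(): hands the job in, once; it reports no verdict.
The state is a dict: "time": time; "qpos": joint angles; "joint_velocities": joint speeds; "joint_torque": joint torques, N m; "eef_pos": TCP position; "ee_rot": TCP orientation; "ft_force": force on the tool from outside, world axes, zero at the start; "ft_torque": the same for the moment, N m; "width": finger opening in m.
Only numpy, scipy, OpenCV 4.12 (cv2) and the standard library are available. Lean on these libraries where they do the work, as an engineer would, in place of code of your own. Each camera call takes 0.05 s, during which the arm holds its last target. There are 200 camera calls.

## Working session

There is one attempt and no reset: what is moved stays moved. The work goes in short steps, Python scripts to look and compute and a tool call to move; the robot and the scene stay as the last step left them, time stands still between calls to the robot, and variables do not carry over. Pictures are saved under pics/ and viewed, about 8 in all and at most 12, crops included, and the job is handed in when it is done.

Besides the shell and the picture viewer there is one more tool, called as name(argument=value, ...), one argument or row to a line, values as JSON. jog_arm: Moves the arm, as the interface text tells. Its arguments: {"type":"object","properties":{"series":{"type":"array","items":{"type":"array","items":{"type":"array","items":{"type":"number"}}}}},"required":["series"]}

```bash
mkdir -p pics; cat > h.py <<'E'
import numpy as np,cv2
from station import r
def ray(c,u,v):
    K=np.array(c["K"]);d=np.linalg.inv(K)@[u,v,1]
    return np.array(c["position"]),np.array(c["rotation"])@(d*[1,-1,-1])
def hit(c,u,v,z):
    p,d=ray(c,u,v);return p+d*(z-p[2])/d[2]
def proj(c,P):
    q=np.array(c["rotation"]).T@(np.array(P)-c["position"]);q=q*[1,-1,-1];q=np.array(c["K"])@q;return q[:2]/q[2]
E
python3 - <<'E'
from h import *
s=r.get_state();print(s,r.tip_reach)
for n in("top","scene"):
    c=r.read_camera(n);print({k:(v if k!="img" else 0) for k,v in c.items()})
    cv2.imwrite(f"pics/{n}0.png",c["img"][:,:,::-1])
E
```

```text
{'time': 0.0, 'qpos': array([ 1.06650435,  0.42671735,  0.07386155,  1.60658366, -0.0341131 ,
        1.11081217, -0.06709767]), 'joint_velocities': array([-0.00222022, -0.00165029, -0.00137975,  0.00026391, -0.00173971,
        0.00014902, -0.00120554]), 'joint_torque': array([ 1.81782940e-03, -9.35831308e+01,  3.66682783e+00, -4.54192579e+01,
       -4.90135839e-02,  2.02072214e-02,  1.39154490e-04]), 'eef_pos': array([ 0.23441428, -0.63279679,  0.40399585]), 'ee_rot': array([-0.69590454, -0.12519814,  0.69612036, -0.12433315]), 'ft_force': array([-0.39554494, -0.68062725,  0.76002296]), 'ft_torque': array([-0.04580282, -0.03573694, -0.0402411 ]), 'width': 0.09392810619055433} 0.1992
{'img': 0, 'K': array([[559.65247346,   0.        , 317.5437733 ],
       [  0.        , 559.65247346, 239.84923107],
       [  0.        ,   0.        ,   1.        ]]), 'position': array([ 0.44718909, -0.26270892,  1.06308974]), 'rotation': array([ 0.05431479, -0.05771   , -0.69515109,  0.71448193])}
{'img': 0, 'K': array([[452.78053925,   0.        , 323.12719747],
       [  0.        , 452.78053925, 236.85271383],
       [  0.        ,   0.        ,   1.        ]]), 'position': array([0.24786529, 0.23652725, 0.59551047]), 'rotation': array([-0.12955062,  0.39197937,  0.86224505, -0.29343191])}
```

View pics/top0.png

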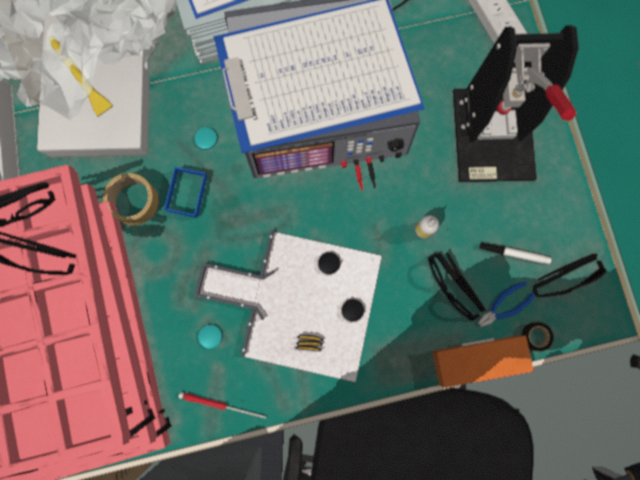

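View pics/scene0.png

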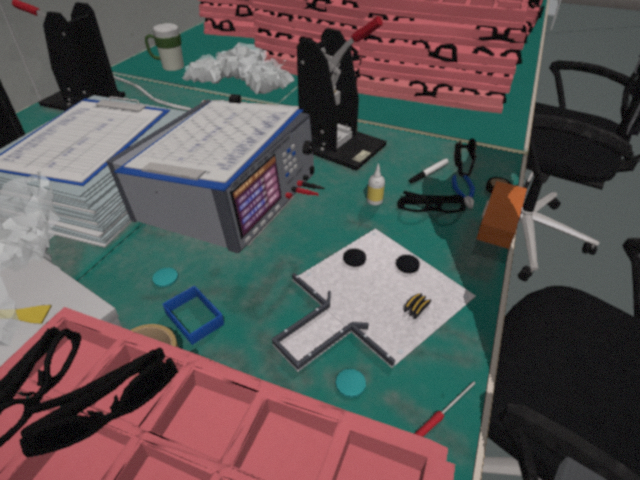

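The top view shows the board at about (310,300) px. The slot points image-left, to (205,283). The lenses are at (329,263) and (353,309), and the bundle is at (310,342) on the lower side.

```bash
cat > h.py <<'E'
import numpy as np,cv2
from station import r
from scipy.spatial.transform import Rotation as R
def cam(n):
    s=r.get_state();c=r.read_camera(n)
    if n=="wrist":
        T=np.eye(4);T[:3,:3]=R.from_quat(s["ee_rot"]).as_matrix();T[:3,3]=s["eef_pos"];M=T@np.array(c["hand_eye"])
        c["position"]=M[:3,3];c["R"]=M[:3,:3]
    else: c["R"]=R.from_quat(c["rotation"]).as_matrix()
    return c
def hit(c,u,v,z):
    d=c["R"]@(np.linalg.inv(c["K"])@[u,v,1]*[1,-1,-1]);p=np.array(c["position"]);return p+d*(z-p[2])/d[2]
def proj(c,P):
    q=c["R"].T@(np.array(P)-c["position"])*[1,-1,-1];q=c["K"]@q;return q[:2]/q[2]
def blobs(m,lo,hi):
    n,l,st,ce=cv2.connectedComponentsWithStats(m.astype(np.uint8));return [(ce[i],st[i]) for i in range(1,n) if lo<st[i][4]<hi]
E
python3 - <<'E'
from h import *
c=cam("top");im=c["img"].astype(int)
w=(im.min(2)>150)&(im.max(2)-im.min(2)<30)
roi=np.zeros(w.shape,bool);roi[220:400,190:395]=1;w&=roi
m=cv2.morphologyEx(w.astype(np.uint8),cv2.MORPH_CLOSE,np.ones((27,27)))
m2=cv2.morphologyEx(m,cv2.MORPH_OPEN,cv2.getStructuringElement(cv2.MORPH_ELLIPSE,(55,55)))
cs=max(cv2.findContours(m2,0,2)[0],key=cv2.contourArea);rc=cv2.minAreaRect(cs);print(rc)
for p in cv2.boxPoints(rc):print("corner",p,hit(c,*p,.004).round(4))
slot=cv2.morphologyEx((w&(m2==0)).astype(np.uint8),cv2.MORPH_OPEN,np.ones((5,5)))
b=max(blobs(slot,100,9999),key=lambda x:x[1][4]);print("slot",b,hit(c,*b[0],.004))
rs=cv2.minAreaRect(np.argwhere(slot)[:,::-1].astype(np.float32));print(rs)
dk=(im.max(2)<60)&roi
for ce,st in blobs(dk,60,900):print(ce,st,hit(c,*ce,.012).round(4))
y=(im[:,:,0]-im[:,:,2]>40)&roi
for ce,st in blobs(y,20,900):print("yel",ce,st,hit(c,*ce,.012).round(4))
v=cv2.resize(c["img"][220:395,185:395,::-1],None,fx=3.4,fy=3.4,interpolation=cv2.INTER_CUBIC);cv2.imwrite("pics/crop.png",v)
E
```

```text
((308.27978515625, 305.2130126953125), (122.99676513671875, 128.8598175048828), 12.26477336883545)
corner [234.4982 355.1083] [ 0.3961 -0.1175  0.004 ]
corner [261.87186 229.18954] [ 0.6344 -0.1581  0.004 ]
corner [382.06137 255.31772] [ 0.5902 -0.3895  0.004 ]
corner [354.6877  381.23648] [ 0.3548 -0.341   0.004 ]
slot (array([227.33152665, 283.84281843]), array([ 204,  269,   49,   31, 1107], dtype=int32)) [ 0.5276608  -0.09729213  0.004     ]
((288.124755859375, 271.53851318359375), (98.23860168457031, 166.96385192871094), 54.02761459350586)
[328.90769231 262.49538462] [319 253  21  20 325] [ 0.5726 -0.2881  0.012 ]
[352.51183432 309.5887574 ] [342 300  22  21 338] [ 0.4855 -0.3343  0.012 ]
yel [310.04477612 337.41791045] [300 335  21   6  67] [ 0.4322 -0.2565  0.012 ]
yel [308.55 343.05] [299 342  21   3  60] [ 0.4219 -0.2541  0.012 ]
yel [308.41176471 348.07843137] [298 347  21   4  51] [ 0.4128 -0.2541  0.012 ]
yel [196.16666667 397.48333333] [190 394  19   6  60] [ 0.3192 -0.0528  0.012 ]
```

View pics/crop.png

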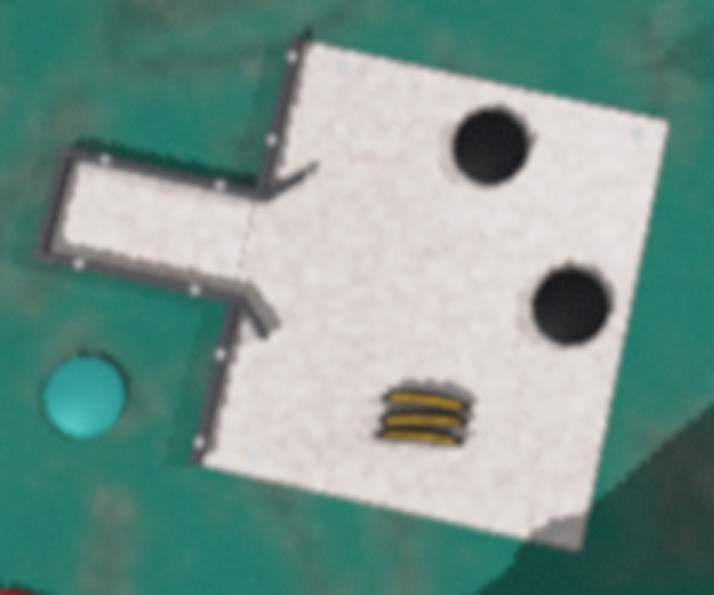

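The crop confirms the layout: board back corners at (381.5,255.6) and (355.6,381.8) px, the gate near (257,281) px, and clear paths for both lenses. The middle lens goes first.

```bash
cat >> h.py <<'E'
X=np.array([.2018,.9796]);Y=np.array([-.9796,.2018]);G=np.array([.5149,-.1595])
def tob(p): d=np.array(p)[:2]-G; return np.array([d@X,d@Y])
def tow(bx,by): return G+bx*X+by*Y
def plan(bx,by,yaw_deg,z):
    "push direction yaw_deg from board x; jaws across it; prints shift cm & rotvec"
    s=r.get_state();M=R.from_quat(s["ee_rot"]).as_matrix();a=np.radians(yaw_deg);d=np.cos(a)*X+np.sin(a)*Y
    best=None
    for sg in(1,-1):
        y=sg*np.array([-d[1],d[0],0]);x=np.array([0,0,-1.]);T=np.c_[x,y,np.cross(x,y)]
        rv=R.from_matrix(T@M.T).as_rotvec()
        if best is None or np.linalg.norm(rv)<np.linalg.norm(best):best=rv
    p=tow(bx,by);print("shift cm",((np.r_[p,z+r.tip_reach]-s["eef_pos"])*100).round(2),"rot",best.round(3),"t",s["time"])
E
python3 - <<'E'
from h import *
c=cam("top")
print("gate",proj(c,[*tow(0,0),.004]),"end",proj(c,[*tow(.11,0),.004]),"corners",[proj(c,[*tow(0,s),.004]).round(1) for s in(-.12,.12)])
for p in([.5726,-.2881],[.4855,-.3343],[.4223,-.2549]):print(tob(p).round(4))
print("bottle base",hit(c,423,235,0),tob(hit(c,423,235,0)))
s=r.get_state();print(R.from_quat(s["ee_rot"]).as_matrix().round(3))
plan(-.225,-.0065,0,.10)
w=cam("wrist");print(w["hand_eye"].round(3))
E
```

```text
gate [259.94079503 291.50487485] end [203.5305282  278.20025072] corners [array([275.2, 230.5]), array([244.1, 354.7])]
[-0.1143 -0.0825]
[-0.1772 -0.0065]
[-0.1121  0.0715]
bottle base [ 0.63243306 -0.46862058  0.        ] [-0.27909635 -0.17751592]
[[-0.     0.347 -0.938]
 [ 0.001 -0.938 -0.347]
 [-1.    -0.001  0.   ]]
shift cm [ 24.14  25.16 -10.5 ] rot [-1.000e-03 -1.000e-03  1.013e+00] t 0.2
[[-0.001  0.245 -0.97   0.021]
 [ 1.     0.    -0.001  0.   ]
 [ 0.    -0.97  -0.245 -0.07 ]
 [ 0.     0.     0.     1.   ]]
```

jog_arm(
  series=[
    [[5,5,0,0,0,0.145,0.17],[9,9.5,0,0,0,0.29,0.17],[13,14,0,0,0,0.43,0.17],[17,18,0,0,0,0.58,0.17],[21,22,0,0,0,0.72,0.17]],
  ],
)

```text
time: 0.75
eef_pos: [0.4075, -0.45, 0.4049]
ee_rot: [-0.606, -0.364, 0.606, -0.364]
ft_force: [0.7, -1.3, -1.0]
width: 0.0575
```

```bash
python3 - <<'E'
from h import *
plan(-.12,-.0065,0,.18)
E
```

```text
shift cm [ 8.95 17.16 -2.57] rot [0.    0.    0.287] t 0.75
```

jog_arm(
  series=[
    [[2,4.5,-1,0,0,0.145,0.17],[4,9,-2,0,0,0.29,0.17],[5.3,13.4,-2.5,0,0,0.293,0.17],[5.3,13.4,-2.5,0,0,0.293,0.17],[5.3,13.4,-2.5,0,0,0.293,0.17]],
  ],
)

```text
time: 1.25
eef_pos: [0.4599, -0.3168, 0.3798]
ee_rot: [-0.548, -0.447, 0.548, -0.447]
ft_force: [0.0, -1.5, 0.2]
width: 0.0183
```

```bash
python3 - <<'E'
from h import *
plan(-.215,-.0065,0,.05)
c=cam("wrist");cv2.imwrite("pics/w1.png",c["img"][:,:,::-1])
im=c["img"].astype(int)
for ce,st in blobs(im.max(2)<60,800,40000):
    print(ce.round(1),st,tob(hit(c,*ce,.012)).round(4))
for p in((0,0),(0,.12),(0,-.12),(-.21,.12),(-.21,-.12),(0,.026),(0,-.026)):print(p,proj(c,[*tow(*p),.004]).round(0))
print(r.get_state()["width"])
E
```

```text
shift cm [  1.8   -5.46 -13.06] rot [ 0.    -0.    -0.002] t 1.25
[21.5 66.7] [   0    1   64  104 3167] [-0.0297  0.2811]
[429.5 166.8] [ 407  145   46   45 1616] [-0.1147 -0.0802]
[346.9 231.9] [ 326  211   43   42 1395] [-0.1769 -0.005 ]
[308.7 337.4] [ 269  271   96  124 2151] [-0.2901  0.0325]
[371.9 425.1] [    0   313   640   167 33244] [-0.3984 -0.0375]
(0, 0) [345.  32.]
(0, 0.12) [207.  32.]
(0, -0.12) [482.  33.]
(-0.21, 0.12) [222. 262.]
(-0.21, -0.12) [459. 262.]
(0, 0.026) [315.  32.]
(0, -0.026) [375.  32.]
0.016899758858422962
```

View pics/w1.png

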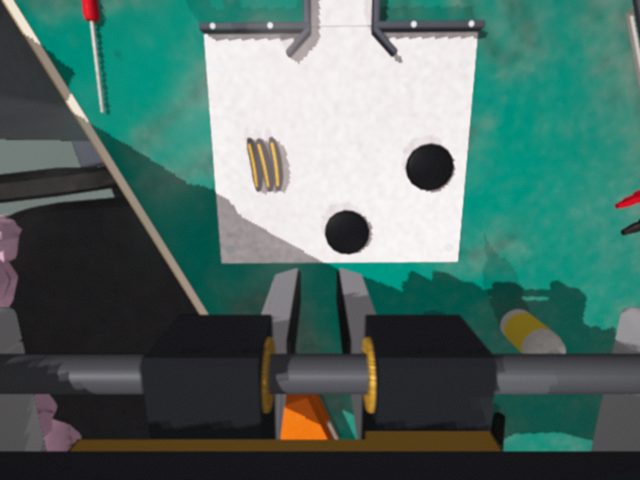

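The wrist view agrees with the board fit: predicted corners (222,262) and (459,262) px match the picture. Lens B is at (347,232) px, lens A at (430,167) px, and the fingers are already turned in line with the gate axis. I'll lower behind B.

jog_arm(
  series=[
    [[1.7,-5.4,0,0,0,0,0.17],[1.7,-5.4,-5,0,0,0,0.17],[1.7,-5.4,-10,0,0,0,0.17],[1.7,-5.4,-14,0,0,0,0.17],[1.7,-5.4,-14,0,0,0,0.17]],
  ],
)

```text
time: 1.8
eef_pos: [0.4742, -0.3721, 0.2347]
ee_rot: [-0.548, -0.449, 0.549, -0.443]
ft_force: [0.3, 0.0, 0.5]
width: 0.0162
```

```bash
python3 - <<'E'
from h import *
s=r.get_state();print(tob(s["eef_pos"]),s["eef_pos"][2]-r.tip_reach)
plan(-.215,-.0055,0,.007);plan(-.16,-.004,0,.007)
E
```

```text
[-0.21650924 -0.00306166] 0.03554806135836555
shift cm [ 0.27  0.09 -2.85] rot [-0.004 -0.007  0.002] t 1.8
shift cm [ 1.23  5.51 -2.85] rot [-0.004 -0.007  0.002] t 1.8
```

jog_arm(
  series=[
    [[0.2,0,-1.5,0,0,0,0.17],[0.2,0,-2.7,0,0,0,0.17],[0.2,0,-2.7,0,0,0,0.17],[0.2,0,-2.7,0,0,0,0.17]],
  ],
)

```text
time: 2.2
eef_pos: [0.4788, -0.3719, 0.2136]
ee_rot: [0.548, 0.446, -0.548, 0.447]
ft_force: [-0.0, 0.1, -0.8]
width: 0.016
```

```bash
python3 - <<'E'
from h import *
s=r.get_state();print(tob(s["eef_pos"]),s["eef_pos"][2]-r.tip_reach,s["width"],s["ft_force"])
plan(-.165,-.0035,0,.007)
E
```

```text
[-0.2153628  -0.00748155] 0.014380111148821928 0.016006470020220914 [-0.0427953   0.08987066 -0.82143317]
shift cm [ 0.63  5.01 -0.74] rot [0.001 0.001 0.   ] t 2.2
```

jog_arm(
  series=[
    [[-0.2,0,-0.7,0,0,0,0.17],[0,1.2,-0.7,0,0,0,0.17],[0.2,2.4,-0.7,0,0,0,0.17],[0.4,3.6,-0.7,0,0,0,0.17],[0.6,4.8,-0.7,0,0,0,0.17]],
  ],
)

```text
time: 2.7
eef_pos: [0.4849, -0.3221, 0.2059]
ee_rot: [0.548, 0.447, -0.548, 0.447]
ft_force: [-0.1, -0.3, -0.2]
width: 0.0158
```

```bash
python3 - <<'E'
from h import *
s=r.get_state();print(tob(s["eef_pos"]),s["eef_pos"][2]-r.tip_reach,s["width"],s["ft_force"])
plan(-.12,-.001,0,.007)
c=cam("wrist");im=c["img"].astype(int)
for ce,st in blobs(im.max(2)<60,800,40000): print(ce.round(1),st,tob(hit(c,*ce,.012)).round(4))
cv2.imwrite("pics/w2.png",c["img"][:,:,::-1])
E
```

```text
[-0.165307   -0.00343525] 0.006677361303837337 0.015776317635988774 [-0.09399737 -0.32496731 -0.2141121 ]
shift cm [0.67 4.48 0.03] rot [-0.     0.    -0.001] t 2.7
[482.6 183. ] [ 435  140   95   88 6423] [-0.1123 -0.0796]
[319.6 265.3] [ 275  189   87  207 7114] [-0.1529 -0.0034]
[441.4 371.9] [  356   306   284   134 15455] [-0.2127 -0.0686]
[182.9 379.4] [    0   315   281   125 18299] [-0.2173  0.0699]
[587.7 412.1] [569 393  35  56 958] [-0.2378 -0.1513]
[312.4 463.7] [    0   403   640    77 19436] [-0.2726  0.0005]
```

View pics/w2.png

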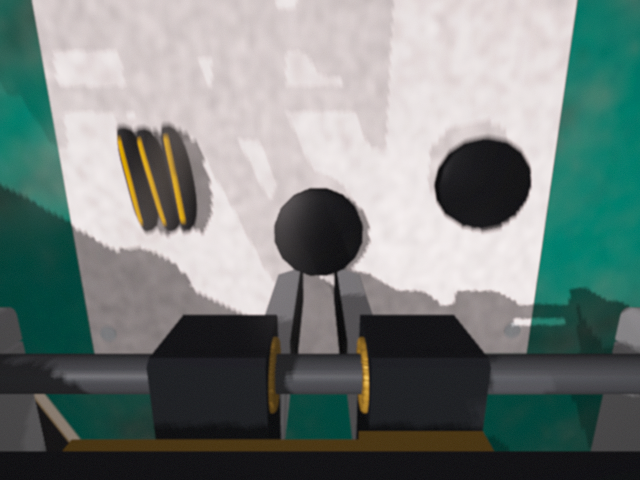

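Lens B sits between the two fingertips at (319,232) px. I'll push it straight on.

jog_arm(
  series=[
    [[0.2,1.2,0,0,0,0,0.17],[0.4,2.4,0,0,0,0,0.17],[0.6,3.6,0,0,0,0,0.17],[0.8,4.8,0,0,0,0,0.17],[1.0,6.0,0,0,0,0,0.17]],
  ],
)

```text
time: 3.25
eef_pos: [0.4947, -0.2626, 0.2057]
ee_rot: [0.548, 0.447, -0.548, 0.447]
ft_force: [0.3, 0.2, 0.0]
width: 0.0159
```

jog_arm(
  series=[
    [[0.24,1.2,0,0,0,0,0.17],[0.48,2.4,0,0,0,0,0.17],[0.72,3.6,0,0,0,0,0.17],[0.9,4.6,0,0,0,0,0.17],[0.9,4.6,0,0,0,0,0.17]],
  ],
)

```text
time: 3.75
eef_pos: [0.504, -0.216, 0.2057]
ee_rot: [0.548, 0.447, -0.548, 0.447]
ft_force: [0.1, -0.4, -0.2]
width: 0.0159
```

```bash
cat > chk.py <<'E'
from h import *
s=r.get_state();print(tob(s["eef_pos"]),s["eef_pos"][2]-r.tip_reach,s["width"],s["ft_force"],s["time"])
c=cam("wrist");im=c["img"].astype(int)
for ce,st in blobs(im.max(2)<60,800,40000):
    if st[1]<300: print(ce.round(1),st,tob(hit(c,*ce,.012)).round(4), "top-mid",tob(hit(c,st[0]+st[2]/2,st[1],.012)).round(4))
E
python3 - <<'E'
from chk import *
plan(-.028,0,0,.007)
cv2.imwrite("pics/w3.png",c["img"][:,:,::-1])
E
```

```text
[-0.05757568 -0.00071284] 0.006490124712171974 0.01594603270948064 [ 0.14579934 -0.43083323 -0.23515998] 3.75
[385.9  96. ] [ 380    0   16  161 1039] [ 0.0336 -0.0297] top-mid [ 0.0712 -0.0288]
[319.2 263.4] [ 275  188   87  207 7100] [-0.044  -0.0004] top-mid [-0.0069 -0.    ]
shift cm [0.55 3.01 0.05] rot [-0.    -0.    -0.001] t 3.8
```

View pics/w3.png

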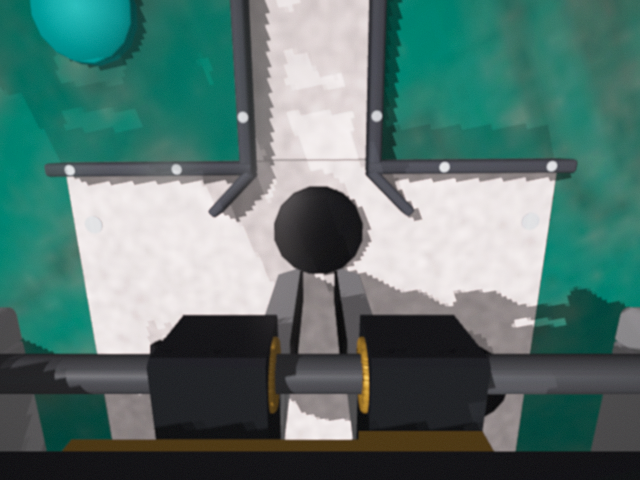

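The picture shows lens B at (319,230) px, just before the gate, whose edges are at about x=254 and 369 px. The gate centre looks slightly left of the lens, so I'll measure the wall edges.

```bash
python3 - <<'E'
from chk import *
g=im.max(2)
for v in (10,40,70,100,130,150):
    d=np.where(g[v]<105)[0]; L=d[(d>225)&(d<275)]; Rr=d[(d>355)&(d<400)]
    a,b=L.max()+.5,Rr.min()-.5
    print(v,L.min(),a,b,Rr.max(),tob(hit(c,a,v,.018)).round(4),tob(hit(c,b,v,.018)).round(4))
E
```

```text
[-0.05858884 -0.00066181] 0.006474395693439411 0.015809445779728048 [-0.14082143 -0.0264049   0.38803123] 3.8
[385.9  94.7] [ 380    0   16  159 1028] [ 0.0331 -0.0297] top-mid [ 0.0701 -0.0289]
[323.9 229.4] [ 281  185   81   86 5014] [-0.0279 -0.0026] top-mid [-0.0066 -0.0014]
[308.7 342. ] [ 275  272   85  123 2031] [-0.0882  0.005 ] top-mid [-0.0496  0.0004]
10 229 249.5 368.5 399 [0.0644 0.028 ] [ 0.0645 -0.0201]
40 231 251.5 368.5 399 [0.0534 0.0276] [ 0.0535 -0.0205]
70 233 253.5 367.5 395 [0.042  0.0273] [ 0.042  -0.0205]
100 236 253.5 366.5 395 [0.0301 0.0278] [ 0.0302 -0.0205]
130 237 255.5 366.5 399 [0.0178 0.0274] [ 0.0179 -0.0209]
150 238 255.5 365.5 395 [0.0094 0.0278] [ 0.0094 -0.0207]
```

The slot centre is about 3.5 mm to the +y side of my frame, so I'll shift the path while pushing.

jog_arm(
  series=[
    [[-0.05,0.7,0,0,0,0,0.17],[0.0,1.4,0,0,0,0,0.17],[0.1,2.1,0,0,0,0,0.17],[0.22,2.8,0,0,0,0,0.17],[0.22,2.8,0,0,0,0,0.17]],
  ],
)

```text
time: 4.35
eef_pos: [0.5061, -0.1884, 0.2057]
ee_rot: [0.548, 0.447, -0.548, 0.447]
ft_force: [0.2, -0.8, -0.9]
width: 0.0156
```

```bash
sed -i 's/^G=.*//' h.py; cat > chk2.py <<'E'
from chk import *
g=im.max(2)
for v in (40,100,140):
    d=np.where(g[v]<105)[0]; L=d[(d>200)&(d<290)]; Rr=d[(d>345)&(d<400)]
    if len(L) and len(Rr): print(v,L.max(),Rr.min(),tob(hit(c,L.max()+.5,v,.018)).round(4),tob(hit(c,Rr.min()-.5,v,.018)).round(4))
E
python3 - <<'E'
from chk2 import *
cv2.imwrite("pics/w4.png",c["img"][:,:,::-1])
E
```

```text
[-0.03010115  0.0028346 ] 0.0064947065528512815 0.01561611469532754 [ 0.22774414 -0.75686164 -0.93875636] 4.35
[318.7 259.7] [ 275  188   87  206 6871] [-0.0146  0.0034] top-mid [0.0205 0.0035]
40 257 376 [0.082  0.0287] [ 0.082  -0.0199]
100 260 374 [0.0587 0.0283] [ 0.0588 -0.0199]
140 262 373 [0.0422 0.0281] [ 0.0422 -0.0201]
```

View pics/w4.png

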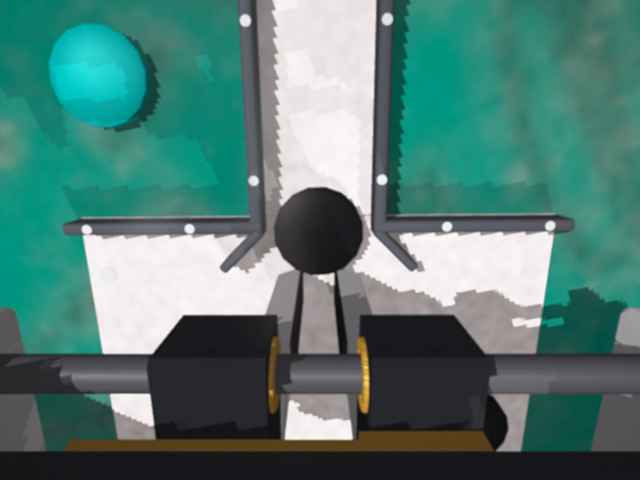

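Lens B is centred in the gate (275–362 px between walls at 263 and 374). I'll push it on into the slot.

jog_arm(
  series=[
    [[0.15,1.0,0,0,0,0,0.17],[0.35,2.0,0,0,0,0,0.17],[0.57,3.0,0,0,0,0,0.17],[0.77,4.0,0,0,0,0,0.17],[0.77,4.0,0,0,0,0,0.17]],
  ],
)

```text
time: 4.9
eef_pos: [0.5139, -0.1478, 0.2057]
ee_rot: [0.548, 0.447, -0.547, 0.447]
ft_force: [0.4, 0.2, 0.7]
width: 0.0158
```

```bash
python3 - <<'E'
from chk2 import *
E
```

```text
[0.01130803 0.00333257] 0.0065355058592920234 0.015849872314075936 [0.36179583 0.20851668 0.68161625] 4.9
[318.8 258.3] [ 276  187   86  207 6546] [0.0275 0.0038] top-mid [0.0625 0.0038]
[460.3 299.4] [ 381  294  174   17 1615] [ 0.0059 -0.0679] top-mid [ 0.0088 -0.0715]
100 260 375 [0.1001 0.0289] [ 0.1002 -0.0198]
140 261 374 [0.0836 0.029 ] [ 0.0837 -0.0201]
```

jog_arm(
  series=[
    [[0.2,1.0,0,0,0,0,0.17],[0.4,2.0,0,0,0,0,0.17],[0.6,3.0,0,0,0,0,0.17],[0.7,3.4,0,0,0,0,0.17],[0.7,3.4,0,0,0,0,0.17]],
  ],
)

```text
time: 5.45
eef_pos: [0.5207, -0.1147, 0.2057]
ee_rot: [0.548, 0.447, -0.548, 0.447]
ft_force: [-1.2, -1.2, -0.4]
width: 0.016
```

```bash
python3 - <<'E'
from chk2 import *
E
```

```text
[0.04500669 0.00336016] 0.0064859862868520135 0.015990600233971933 [-1.15928291 -1.15519963 -0.37421467] 5.45
[321.7 245.8] [ 277  188   85  181 5150] [0.0675 0.0024] top-mid [0.0956 0.0035]
```

Lens B is at x≈73 mm in the slot. I'll back off, lift, and go round to lens A with the tool turned about 63°.

jog_arm(
  series=[
    [[-0.2,-1,0,0,0,0,0.17],[-0.4,-2,2,0,0,0,0.17],[-0.4,-2,6,0,0,0,0.17],[-0.4,-4,9,0,0,0.1,0.17],[-0.4,-6,9,0,0,0.2,0.17]],
  ],
)

```text
time: 6.0
eef_pos: [0.5172, -0.1773, 0.2997]
ee_rot: [0.501, 0.498, -0.499, 0.502]
ft_force: [-0.0, -0.7, -0.3]
width: 0.0161
```

```bash
python3 - <<'E'
from h import *
plan(-.130,-.114,62.9,.09);print(r.get_state()["qpos"].round(2))
E
```

```text
shift cm [  8.32 -13.25  -1.05] rot [-0.     0.006  0.894] t 6.0
[ 0.46  0.36 -0.3   1.98  0.14  0.82  0.08]
```

jog_arm(
  series=[
    [[2,-3,0,0,0,0.145,0.17],[4,-6,0,0,0,0.29,0.17],[6,-9,0,0,0,0.43,0.17],[7.5,-12,0,0,0,0.58,0.17],[8.3,-13.2,0,0,0,0.72,0.17]],
  ],
)

```text
time: 6.5
eef_pos: [0.599, -0.3125, 0.2952]
ee_rot: [0.292, 0.644, -0.293, 0.644]
ft_force: [-0.5, 0.0, -0.2]
width: 0.0158
```

jog_arm(
  series=[
    [[0,0,0,0,0,0.145,0.17],[0,0,0,0,0,0.174,0.17],[0,0,0,0,0,0.174,0.17]],
  ],
)

```text
time: 6.8
eef_pos: [0.5988, -0.3085, 0.2954]
ee_rot: [0.237, 0.666, -0.237, 0.666]
ft_force: [0.8, 0.1, -0.8]
width: 0.0159
```

```bash
python3 - <<'E'
from chk import *
plan(-.130,-.114,62.9,.007)
cv2.imwrite("pics/w5.png",c["img"][:,:,::-1])
E
```

```text
[-0.12900018 -0.11221892] 0.0962452166604813 0.01594619367852501 [ 0.82896339  0.13876771 -0.80389093] 6.8
[489.8  21.6] [ 447    0   97   51 1346] [ 0.036  -0.0316] top-mid [ 0.0437 -0.0217]
[14. 75.] [  0  37  40  67 972] [-0.2548  0.0843] top-mid [-0.2368  0.1006]
[460.2 102.1] [435  43  54 124 865] [ 0.0008 -0.0681] top-mid [ 0.0155 -0.0349]
[323.9 199.6] [ 301  169   46   58 1923] [-0.1109 -0.0843] top-mid [-0.1009 -0.0651]
[168.1 361.5] [    0   263   282   177 21843] [-0.282  -0.1427] top-mid [-0.2543 -0.0634]
shift cm [ 0.14 -0.18 -8.94] rot [-0.    -0.     0.008] t 6.85
```

View pics/w5.png

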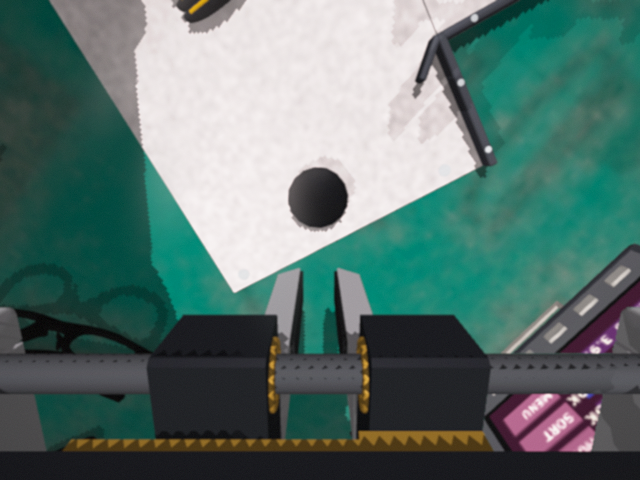

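Lens A is at (318,198) px, in line with the fingers. I'll check the clearance to the instrument box on the right before lowering.

```bash
python3 - <<'E'
from h import *
c=cam("top")
for p in((258,175),(335,168),(415,150)):print("bottom",hit(c,*p,0).round(3))
for p in((245,150),(418,118)):print("top.1",hit(c,*p,.1).round(3))
s=cam("scene")
print("scene bottom", hit(s,236,250,0).round(3),hit(s,315,160,0).round(3))
E
```

```text
bottom [ 0.743 -0.145  0.   ]
bottom [ 0.761 -0.296  0.   ]
bottom [ 0.802 -0.453  0.   ]
top.1 [ 0.76  -0.131  0.1  ]
top.1 [ 0.829 -0.441  0.1  ]
scene bottom [ 0.767 -0.172  0.   ] [ 0.849 -0.522  0.   ]
```

jog_arm(
  series=[
    [[0.15,-0.15,-3,0,0,0,0.17],[0.15,-0.15,-6,0,0,0,0.17],[0.15,-0.15,-8.5,0,0,0,0.17],[0.15,-0.15,-8.5,0,0,0,0.17],[0.15,-0.15,-8.5,0,0,0,0.17]],
  ],
)

```text
time: 7.45
eef_pos: [0.6012, -0.3089, 0.2112]
ee_rot: [0.236, 0.667, -0.236, 0.666]
ft_force: [0.8, 0.5, 0.2]
width: 0.0162
```

```bash
python3 - <<'E'
from chk import *
plan(-.130,-.114,62.9,.007);plan(-.082,-.021,62.9,.007)
E
```

```text
[-0.12893213 -0.11465263] 0.012043071701157038 0.01623119022001739 [0.75645841 0.48599967 0.22021322] 7.45
[532.   87.3] [ 490    0   82  188 3600] [ 0.0006 -0.0731] top-mid [ 0.0119 -0.0395]
[ 12.  126.9] [   0   59   40  150 2556] [-0.2197  0.0216] top-mid [-0.198  0.043]
[321.4 218. ] [ 284  174   74   86 4679] [-0.1117 -0.0829] top-mid [-0.1021 -0.0637]
[318.7 330.3] [ 275  272   87   97 1687] [-0.1409 -0.1364] top-mid [-0.1259 -0.1072]
shift cm [-0.11 -0.08 -0.59] rot [0.001 0.001 0.004] t 7.5
shift cm [-8.25  6.5  -0.59] rot [0.001 0.001 0.004] t 7.5
```

jog_arm(
  series=[
    [[-0.4,0.3,-0.5,0,0,0,0.17],[-1.2,0.9,-0.5,0,0,0,0.17],[-2.0,1.55,-0.5,0,0,0,0.17],[-2.9,2.25,-0.5,0,0,0,0.17],[-3.8,2.95,-0.5,0,0,0,0.17]],
  ],
)

```text
time: 8.0
eef_pos: [0.5621, -0.2789, 0.206]
ee_rot: [0.236, 0.667, -0.236, 0.667]
ft_force: [0.4, -0.2, 0.3]
width: 0.0159
```

jog_arm(
  series=[
    [[-0.9,0.7,0,0,0,0,0.17],[-1.8,1.4,0,0,0,0,0.17],[-2.7,2.1,0,0,0,0,0.17],[-3.6,2.8,0,0,0,0,0.17],[-4.3,3.4,0,0,0,0,0.17]],
  ],
)

```text
time: 8.5
eef_pos: [0.5191, -0.245, 0.2056]
ee_rot: [0.236, 0.667, -0.236, 0.667]
ft_force: [1.0, -0.2, 0.4]
width: 0.0151
```

```bash
python3 - <<'E'
from chk import *
cv2.imwrite("pics/w6.png",c["img"][:,:,::-1])
E
```

```text
[-0.08295549 -0.0213609 ] 0.006443166667324418 0.015138348465295656 [ 1.01895186 -0.22925042  0.38664945] 8.5
[30.8 45.9] [   0    0   71  114 6137] [-0.1416  0.1353] top-mid [-0.1288  0.1483]
[405.2  50. ] [ 378    0   56  102 1224] [0.0002 0.0602] top-mid [0.0082 0.0774]
[598.9  88.2] [ 551   35   89  105 7617] [0.0695 0.0071] top-mid [0.0744 0.0284]
[530.3 194.7] [ 450  132  190  136 1729] [ 0.0271 -0.0237] top-mid [0.0424 0.0003]
[321.5 252.4] [ 277  188   85  171 6542] [-0.0731 -0.0038] top-mid [-0.0595  0.0246]
[ 18.4 300.5] [   0  264   47   87 1374] [-0.221   0.0441] top-mid [-0.2064  0.0584]
```

View pics/w6.png

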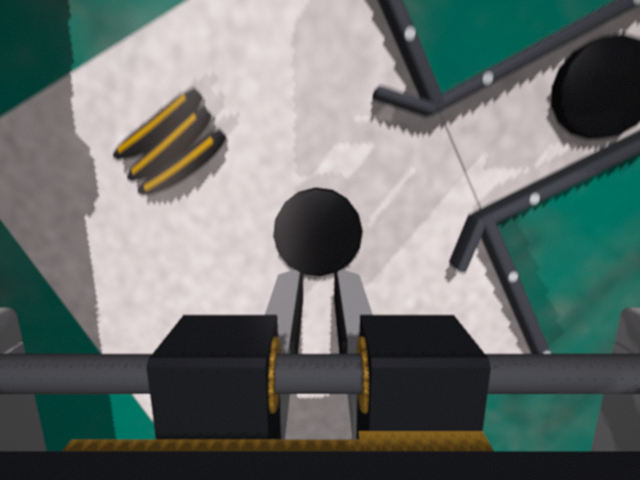

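Lens A is now in front of the gate, lens B is still in the slot, and the bundle is untouched. I'll back off, lift and realign behind lens A.

jog_arm(
  series=[
    [[0.8,-0.6,0,0,0,0,0.17],[1.6,-1.3,0.5,0,0,0,0.17],[1.6,-1.3,4,0,0,-0.1,0.17],[1,-2.5,5,0,0,-0.24,0.17],[0,-3.5,5,0,0,-0.38,0.17]],
  ],
)

```text
time: 9.05
eef_pos: [0.5217, -0.282, 0.2579]
ee_rot: [0.359, 0.608, -0.359, 0.61]
ft_force: [-0.1, 0.1, -0.7]
width: 0.016
```

jog_arm(
  series=[
    [[-0.5,-0.5,0,0,0,-0.145,0.17],[-1,-1,0,0,0,-0.29,0.17],[-1.5,-1,0,0,0,-0.43,0.17],[-2,-1,0,0,0,-0.58,0.17],[-2,-1,0,0,0,-0.7,0.17]],
  ],
)

```text
time: 9.55
eef_pos: [0.5004, -0.2917, 0.256]
ee_rot: [0.547, 0.449, -0.546, 0.449]
ft_force: [0.6, -0.0, -0.4]
width: 0.0157
```

```bash
python3 - <<'E'
from chk import *
plan(-.112,.0035,0,.007)
E
```

```text
[-0.13245209 -0.01244594] 0.05681948962921418 0.01574806522425295 [ 0.56301306 -0.00480176 -0.43586054] 9.55
[439.1  28. ] [ 355   24  162   17 1169] [ 0.0001 -0.077 ] top-mid [ 0.002  -0.0751]
[311.3 162.3] [ 297  131   29   61 1083] [-0.0725 -0.0073] top-mid [-0.0546 -0.0074]
shift cm [-1.19  2.3  -4.99] rot [ 0.     0.001 -0.001] t 9.6
```

jog_arm(
  series=[
    [[-1.2,1.5,0,0,0,0,0.17],[-1.2,1.8,0,0,0,0,0.17],[-1.2,1.8,0,0,0,0,0.17]],
  ],
)

```text
time: 9.9
eef_pos: [0.4888, -0.2728, 0.256]
ee_rot: [0.545, 0.451, -0.544, 0.451]
ft_force: [0.2, -0.4, 0.2]
width: 0.016
```

```bash
python3 - <<'E'
from chk2 import *
for ce,st in blobs(im.max(2)<95,800,40000): print(ce.round(1),st,tob(hit(c,st[0]+st[2]/2,st[1]+st[3]/2,.012)).round(4))
plan(-.112,.0035,0,.007)
cv2.imwrite("pics/w7.png",c["img"][:,:,::-1])
E
```

```text
[-0.1162386   0.00274444] 0.056798771635581446 0.0160334044299978 [ 0.24950835 -0.38000831  0.22771604] 9.9
[467.4  61. ] [378  57 163  16 937] [ 0.0006 -0.0781] top-mid [ 0.0026 -0.0734]
[321.6 186. ] [ 293  150   57   70 2904] [-0.0702  0.002 ] top-mid [-0.049   0.0024]
[204.4 248.8] [ 183  214   41   75 1423] [-0.1107  0.0751] top-mid [-0.0885  0.0743]
40 275 368 [0.008  0.0282] [ 0.0088 -0.0211]
[76.5 12.1] [  18    0  129   50 2233] [0.0152 0.134 ]
[199.9  13.1] [164   0  74  38 973] [0.0192 0.0692]
[212.1  52.7] [ 101    0  175   97 3802] [0.0044 0.077 ]
[442.   47.6] [ 367    0  192  101 7104] [ 0.0059 -0.075 ]
[589.9  28.6] [ 561    0   52   77 1714] [ 0.013  -0.1426]
[315.  184.5] [ 280  149   71   72 3922] [-0.0696  0.0057]
[211.4 248.2] [ 182  213   55   77 2356] [-0.1125  0.072 ]
shift cm [ 0.01  0.46 -4.98] rot [ 0.     0.001 -0.016] t 9.95
```

View pics/w7.png

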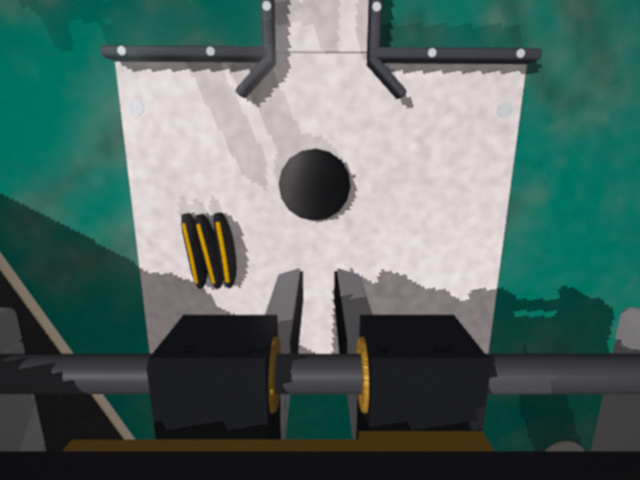

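Lens A is at (315,185) px, and the gate centre is at about (321,52) px. I'll lower behind it.

jog_arm(
  series=[
    [[-0.1,0.3,-2,0,0,-0.015,0.17],[-0.1,0.3,-4.9,0,0,-0.015,0.17],[-0.1,0.3,-4.9,0,0,-0.015,0.17],[-0.1,0.3,-4.9,0,0,-0.015,0.17]],
  ],
)

```text
time: 10.35
eef_pos: [0.4873, -0.2701, 0.2065]
ee_rot: [-0.548, -0.447, 0.548, -0.446]
ft_force: [-0.0, -0.4, 0.4]
width: 0.0161
```

```bash
python3 - <<'E'
from chk import *
plan(-.035,.0035,0,.007)
E
```

```text
[-0.11394637  0.00468316] 0.007300281120598329 0.01610729143730838 [-0.04726113 -0.35141045  0.38163071] 10.35
[246.2  53.1] [218   0  46  91 806] [-0.0053  0.0366] top-mid [0.0151 0.0378]
[509.1  37.4] [ 394   26  218   28 2168] [ 0.0008 -0.0762] top-mid [ 0.0052 -0.0731]
[145.4  40.9] [  36   35  212   13 1934] [-0.0004  0.0796] top-mid [0.0018 0.0808]
[322.7 201.9] [ 281  155   81   90 5176] [-0.07    0.0034] top-mid [-0.0483  0.004 ]
[462.7 366. ] [  355   289   285   152 18562] [-0.1582 -0.0715] top-mid [-0.1143 -0.0849]
shift cm [ 1.71  7.7  -0.07] rot [-0.    -0.     0.001] t 10.4
```

jog_arm(
  series=[
    [[0.22,1.0,0,0,0,0,0.17],[0.44,2.0,0,0,0,0,0.17],[0.66,3.0,0,0,0,0,0.17],[0.88,4.0,0,0,0,0,0.17],[1.1,5.0,0,0,0,0,0.17]],
  ],
)

```text
time: 10.9
eef_pos: [0.4982, -0.2185, 0.2069]
ee_rot: [0.548, 0.447, -0.548, 0.447]
ft_force: [-0.6, 0.3, 0.8]
width: 0.0159
```

jog_arm(
  series=[
    [[0.2,0.9,0,0,0,0,0.17],[0.4,1.8,0,0,0,0,0.17],[0.6,2.7,0,0,0,0,0.17],[0.6,2.7,0,0,0,0,0.17]],
  ],
)

```text
time: 11.3
eef_pos: [0.5043, -0.1912, 0.2067]
ee_rot: [0.548, 0.447, -0.548, 0.447]
ft_force: [-0.1, -0.0, -0.9]
width: 0.0159
```

```bash
python3 - <<'E'
from chk2 import *
plan(.015,.0035,0,.007)
E
```

```text
[-0.03321079  0.00394852] 0.007469678592946366 0.01594735611920019 [-0.10327638 -0.00936707 -0.93341557] 11.3
[340.9  63. ] [ 305   11   64   99 3724] [ 0.0716 -0.0051] top-mid [ 0.0918 -0.0032]
[319.  260.1] [ 275  187   88  207 6865] [-0.0183  0.0043] top-mid [0.0178 0.0043]
40 289 346 [0.0791 0.0166] [ 0.0792 -0.0066]
100 263 346 [0.0557 0.0282] [ 0.0557 -0.007 ]
140 264 376 [0.0391 0.0284] [ 0.0391 -0.0205]
shift cm [ 1.04  4.8  -0.05] rot [-0. -0. -0.] t 11.35
```

jog_arm(
  series=[
    [[0.18,0.9,0,0,0,0,0.17],[0.36,1.8,0,0,0,0,0.17],[0.54,2.7,0,0,0,0,0.17],[0.72,3.5,0,0,0,0,0.17],[0.88,4.2,0,0,0,0,0.17]],
  ],
)

```text
time: 11.85
eef_pos: [0.513, -0.1497, 0.2067]
ee_rot: [0.548, 0.447, -0.548, 0.447]
ft_force: [0.2, -0.0, 0.1]
width: 0.016
```

```bash
python3 - <<'E'
from chk2 import *
cv2.imwrite("pics/w8.png",c["img"][:,:,::-1])
E
```

```text
[0.00916022 0.00387613] 0.007494044965375285 0.01596729670664135 [ 0.1970475  -0.02724141  0.14167635] 11.85
[327.6 200.5] [ 278   93   87  267 9079] [0.0537 0.0001] top-mid [0.1016 0.0031]
100 261 376 [0.098  0.0289] [ 0.098  -0.0201]
140 289 346 [0.0814 0.0172] [ 0.0814 -0.0075]
```

View pics/w8.png

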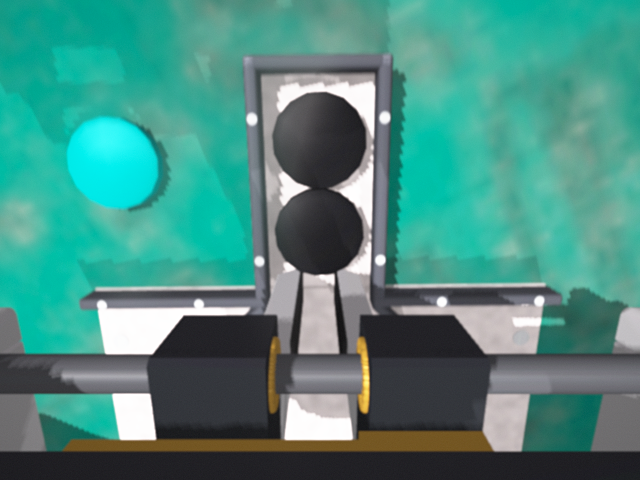

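Both lenses are flat in the slot, at (319,140) and (319,232) px, with lens A's rear edge past the fence (275 against 290 px). I'll nudge 3 mm more for margin, then withdraw.

jog_arm(
  series=[
    [[0.06,0.3,0,0,0,0,0.17],[0.06,0.3,0,0,0,0,0.17],[-0.2,-1,0,0,0,0,0.17],[-0.4,-2,1,0,0,0,0.17],[-0.4,-2,5,0,0,0,0.17]],
  ],
)

```text
time: 12.4
eef_pos: [0.5069, -0.1731, 0.2548]
ee_rot: [-0.548, -0.447, 0.55, -0.444]
ft_force: [-0.0, -1.1, 0.1]
width: 0.0163
```

jog_arm(
  series=[
    [[-0.5,-2,4,0,0,0,0.17],[-1,-6,9,0,0,0,0.17],[-2,-11,12,0,0,0,0.17],[-2,-15,12,0,0,0,0.17],[-2,-15,12,0,0,0,0.17]],
  ],
)

```text
time: 12.9
eef_pos: [0.4864, -0.3273, 0.3794]
ee_rot: [-0.55, -0.443, 0.55, -0.446]
ft_force: [0.8, 0.7, -0.7]
width: 0.0159
```

```bash
python3 - <<'E'
from h import *
c=cam("wrist");t=cam("top")
a=c["img"];b=cv2.resize(t["img"][210:400,185:400],(543,480))
cv2.imwrite("pics/fin.png",cv2.resize(np.hstack([a,b]),(800,325))[:,:,::-1])
print(r.get_state()["eef_pos"])
for n,k in(("w",c),("t",t)):
  for ce,st in blobs(k["img"].max(2)<60,150,4000):
    p=tob(hit(k,*ce,.012)); 
    if -.25<p[0]<.13 and abs(p[1])<.13: print(n,ce.round(1),st[2:],p.round(4))
E
```

```text
[ 0.48734179 -0.3236128   0.37748929]
w [402.8  19.8] [ 90   5 288] [ 0.0006 -0.0793]
w [209.4  23.6] [ 73   4 182] [-0.0011  0.084 ]
w [224.6 160.1] [ 15  51 214] [-0.114   0.0793]
w [234.6 156.3] [ 16  50 206] [-0.1108  0.0699]
t [227.1 285.2] [ 45  27 726] [0.062  0.0029]
```

View pics/fin.png

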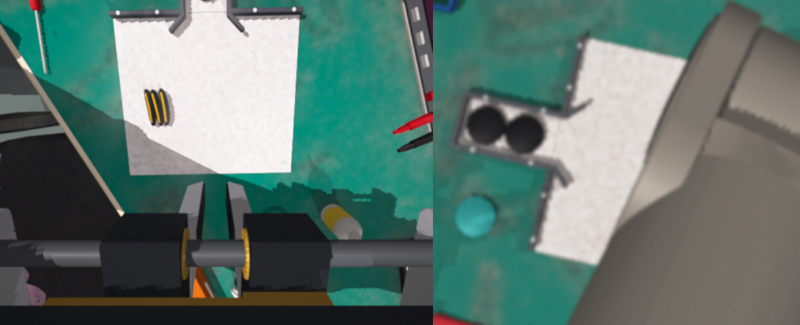

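Both lenses are in the slot, the bundle is in place and the arm is clear.

```bash
python3 -c "
from station import r
print(r.close_job())"
```

```text
the job is handed in; nothing more can be done
None
```

Both lenses now lie flat in the slot, past the fence. I pushed them with the slightly spread fingertips: the lens near the middle line went straight through the gate. The side lens was pushed over to the middle line first and then through.

- **Final position:** the last top view puts the pair's centre about 62 mm past the gate. That places the lenses at roughly 40 and 84 mm, with the rear rim about 12 mm clear of the fence's inner face.
- **Other things:** the bundle is where it started, within the accuracy of the images. I touched nothing else, and the arm is clear of the board. Forces read at the end of each move never exceeded about 2 N, and the job took about 13 s.
- **Disagreement:** the board position from the first top image put the gate centre about 3.5 mm off to one side. The wrist view showed this before the first lens entered the gate, and I corrected the path.

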